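Close a clip-lock storage container

TASK

Close the packed food container on the counter: press its lid down fully home on the rim, then snap the four side clips shut over the rim one at a time, the second one diagonally opposite the first, so that the gasket is drawn down evenly. Press firmly but never hard enough to crack a clip (30 N would do it) or to shove the container along, and leave the bottles, jars and tin around it where they stand.

Things in the scene. Friction and masses are not known exactly. Their poses are not given: they have to be found in the camera images.
- container: the food container: a clear plastic box 140 mm wide (its x), 230 mm long (its y) and 90 mm high to its rim, packed full of jars (about 3.5 kg), standing on a 3 mm rubber counter mat and liable to slide if pushed sideways with more than some 20 N. Origin: centre of its underside; z up, +x to the side away from the robot, +y to the left, turned by up to 30 degrees
- lid (a joint): how far the white lid (158 x 248 mm, 6 mm panel) stands proud of its seat on the rim, m: 0 is fully home, about 0.004 to 0.008 at the start. The gasket grips it with about 8 N, so it stays where it is left; a hard stop at 0
- lid_middle (a point): middle of the lid's flat panel, on its upper face (96 mm above the container's underside when the lid is home). A stacking ridge 4 mm high runs round it, 53 mm from the middle in x and 100 mm in y
- clip_nl (a joint): near-left clip's angle, rad: 0 shut, hanging straight down; 1.57 straight out; up to 2.3, pointing up and out. With the lid home the middle of its hinge line (parallel to the container's y) is at (-85, +70, +96) mm in the container's frame. All clips: a white flap 44 mm wide (along y), 3 mm thick, 36 mm long, its last 6 mm a lip flared out 3 mm; shut, the outer face stands 3 mm outside the hinge line
- clip_nr (a joint): near-right clip's angle, rad: 0 shut, hanging straight down; 1.57 straight out; up to 2.3, pointing up and out. With the lid home the middle of its hinge line (parallel to the container's y) is at (-85, -70, +96) mm in the container's frame. Every clip swings lightly and stays where it is left, until at about 0.3 rad its hook meets the bead under the rim
- clip_fl (a joint): far-left clip's angle, rad: 0 shut, hanging straight down; 1.57 straight out; up to 2.3, pointing up and out. With the lid home the middle of its hinge line (parallel to the container's y) is at (+85, +70, +96) mm in the container's frame. From 0.3 rad a clip must be pressed inwards, 8 to 13 N on its face 25 mm or so below the hinge, until at about 0.1 it snaps over to its hard stop at 0
- clip_fr (a joint): far-right clip's angle, rad: 0 shut, hanging straight down; 1.57 straight out; up to 2.3, pointing up and out. With the lid home the middle of its hinge line (parallel to the container's y) is at (+85, -70, +96) mm in the container's frame. A clip let go before it has snapped over springs back; with the lid not home its hook strikes the bead and will not pass
- dropper_a: amber dropper bottle, 36 mm across, 105 mm high, standing loose on the counter, to be left alone; origin: centre of its underside
- dropper_b: second amber dropper bottle, 36 mm across, 105 mm high, standing loose on the counter, to be left alone; origin: centre of its underside
- jar_white: white jar, 60 mm across, 85 mm high, standing loose on the counter, to be left alone; origin: centre of its underside
- jar_amber: amber jar with black cap, 62 mm across, 78 mm high, standing loose on the counter, to be left alone; origin: centre of its underside
- tin: flat aluminium salve tin, 66 mm across, 24 mm high, standing loose on the counter, to be left alone; origin: centre of its underside

How it is judged (in metres and radians):
On the way, in this order (a step that is already met when the one before it is completed fails the run):
1. the lid pressed home (less than 1.5 mm proud) while all four clips are still open (value of joint lid below 0.0015 m and value of joint each of clip_nl, clip_nr, clip_fl, clip_fr above 0.15 rad), for 0.2 s.
2. a first clip snapped shut (value of joint any of clip_nl, clip_nr, clip_fl, clip_fr below 0.05 rad), for 0.2 s.
3. the clip diagonally opposite snapped shut too ((value of joint each of clip_nl, clip_fr below 0.05 rad or value of joint each of clip_nr, clip_fl below 0.05 rad)), for 0.2 s.
At the end, for the whole second after the job is handed in: all four clips snapped shut (within 0.05 rad of their stops), the lid home (less than 1.5 mm proud), the container at rest within 10 mm of where it stood (value of joint each of clip_nl, clip_nr, clip_fl, clip_fr below 0.05 rad and value of joint lid below 0.0015 m and distance of container from where it was at the start of the episode below 0.01 m and linear speed of container below 0.01 m/s); the robot touches nothing.
It fails at once if the container, its lid or a clip pressed with more than 30 N (contact force between container and the fingers above 30 N or contact force between container and the arm above 30 N).
It fails at once if two clips at the same side or the same end shut while neither diagonal pair is ((value of joint each of clip_nl, clip_nr below 0.05 rad and value of joint each of clip_fl, clip_fr above 0.05 rad) or (value of joint each of clip_fl, clip_fr below 0.05 rad and value of joint each of clip_nl, clip_nr above 0.05 rad) or (value of joint each of clip_nl, clip_fl below 0.05 rad and value of joint each of clip_nr, clip_fr above 0.05 rad) or (value of joint each of clip_nr, clip_fr below 0.05 rad and value of joint each of clip_nl, clip_fl above 0.05 rad)).
It fails at once if the container shoved more than 10 mm (distance of container from where it was at the start of the episode above 0.01 m).
It fails at once if a bottle, jar or tin moved more than 30 mm or tipped over (distance of any of dropper_a, dropper_b, jar_white, jar_amber, tin from where it was at the start of the episode above 0.03 m or angle between any of dropper_a, dropper_b, jar_white, jar_amber, tin's own z axis and vertical above 0.4 rad).
It also fails if it takes over 59 s, if anything falls off the work surface, if the arm or the gripper's body presses on something with over 40 N, if the wrist force passes 120 N, or if a joint passes its speed limit or range.

ROBOT

A 6-joint arm with a two-finger parallel gripper is mounted at the origin on the work surface. World frame = base frame: x ahead of the robot, y to its left, z up, the work surface at z = 0. Lengths are in mm, angles in rad, forces in N, time in s.
With the tool pointing down it reaches from about 275 to 850 mm from the base axis. Payload 5.2 kg.
Tool frame: the origin (TCP) lies on the centre line of the jaws, within the pads' length; the fingertips stand 25 mm ahead of it and the grasp point (between the pads) lies 6 mm ahead of it; z points along the fingers, y is the line along which they close (so a half turn about z gives the same grasp; the last joint's range is limited). The gripper opens to 85 mm and grips with 20 to 120 N. Pads are 22 mm wide; open, the fingers measure 114 mm over their backs; the gripper's body (76 mm by 85 mm) begins 54 mm behind the grasp point. The pads swing forward as they close: fully open they stand 13 mm farther back than shut.
Start: joints at [-1.458, 0.259, 1.535, -0, 1.348, -0.203], TCP at [170.838, -522.8, 256.31] pointing down, gripper open.
Joint ranges: [-3.14, 3.14], [-0.91, 2.08], [0.19, 2.58], [-1.22, 4.36], [0.22, 2.71], [-3.12, 3.12]. Speed limits (rad/s): [2.57, 2.57, 3.14, 3.14, 3.14, 3.14].

INTERFACE

Orientations are given as a rotation vector (axis times angle).
In Python, from station import env gives the robot as it stands. The module is installed in compiled form; this text tells all that it offers.
- The arm moves only by the tool apply_moves, never from a script. Its argument "commands" is a list of rows, each a list of 3 entries, a list of its own where there are three numbers: the shift along the tool's x, y, z in mm, then the turn, a rotation vector about the tool's x, y, z in degrees, then the gripper command: -1 is fully open, 1 is shut, values between are in proportion. A call has 1 to 20 rows; each row shifts and turns the commanded pose from where the row before left it, along the tool's axes as they then stand; what a row does not reach is not made up. A row lasts 1/8 s, in which the tool goes at most 62.5 mm and 10.7 degrees, less where a joint would pass 70% of its speed; a pose out of reach is approached as far as the arm can. A call with a gripper value outside its range is refused whole. The fingers move at their own pace and stop on an object; the grip force is fixed at half the most. Time passes only in rows, so rows that do not move let the fingers close. It gives the time, the measured TCP pose, the force, the opening and the grip force at its end, in the units of the state.
- env.observe(): the state, without advancing time (a new reading comes with each control period).
- env.camera(name): name is "scene" or "side" or "wrist"; returns the picture (480x640x3 uint8, red, green, blue); there is no depth.
- env.camera_model(name): a dict with "fov_y" (degrees; the focal length in pixels is half the picture's height over the tangent of half this angle, whatever the lens; pixels are square), "cx", "cy" (the principal point, pixels), "origin" and "rotation" of the camera in the world. Camera axes: x right, y up, looking along -z (the intrinsics and any distortion apply to the point x, -y, -z); pixel columns grow to the right and rows downward; lengths in mm; the calibration is good to about 2 mm. A picture is of the moment at which its call begins: read the wrist's pose just before it. camera_model takes no time and is no camera call; for the wrist camera it gives the pose at the moment of the call.
- env.hand_in(): hands the job in; it is judged then, once.
The state is a dict: "time_s": time; "joint_positions": joint angles; "qd": joint speeds; "tau": joint torques, N m; "ee_pos": TCP position; "tcp_rot": TCP orientation; "contact_force": force on the tool from outside, world axes, zero at the start; "ft_torque": the same for the moment, N m; "finger_gap": finger opening in mm; "grip_force": force on a finger pad.
Only numpy, scipy, OpenCV 4.12 (cv2) and the standard library are available. Lean on these libraries where they do the work, as an engineer would, in place of code of your own. Each camera call takes 0.05 s, during which the arm holds its last target. There are 200 camera calls.

## Working session

There is one attempt and no reset: what is moved stays moved. The work goes in short steps, Python scripts to look and compute and a tool call to move; the robot and the scene stay as the last step left them, time stands still between calls to the robot, and variables do not carry over. Pictures are saved under pics/ and viewed, at most 10 in all, crops included, and the job is handed in when it is done.

Besides the shell and the picture viewer there is one more tool, called after "Request:" as name(argument=value, ...) on one line, values as JSON. apply_moves: Moves the arm, as the interface text tells. Its arguments: {"type":"object","properties":{"commands":{"type":"array","items":{"type":"array"}}},"required":["commands"]}

```bash
mkdir -p pics; python3 - <<'E'
from station import env
import cv2
o=env.observe();print({k:(v if not hasattr(v,'__len__') else [round(float(x),3) for x in v]) for k,v in o.items()})
for n in("scene","side"):
    m=env.camera_model(n);print(n,m)
    cv2.imwrite(f"pics/{n}0.png",env.camera(n)[:,:,::-1])
print(env.camera_model("wrist"))
E
```

```text
{'time_s': 0.0, 'joint_positions': [-1.458, 0.259, 1.536, -0.0, 1.348, -0.203], 'qd': [-0.0, 0.0, -0.001, 0.002, 0.001, -0.0], 'tau': [-0.0, -44.603, -29.057, -0.0, 0.011, 0.0], 'ee_pos': [170.767, -522.302, 255.467], 'tcp_rot': [-3.101, -0.494, -0.0], 'contact_force': [0.634, 0.795, -0.756], 'ft_torque': [0.017, -0.021, 0.005], 'grip_force': 0.0, 'finger_gap': 85.54384322063227}
scene {'fov_y': 47.82086193203311, 'cx': 319.0340128975881, 'cy': 233.91245703821752, 'origin': array([1316.85696436,  621.45048915,  691.05957458]), 'rotation': array([0.54460039, 1.0767681 , 2.04324842])}
side {'fov_y': 56.84618076749654, 'cx': 311.78779089263116, 'cy': 244.5792177902833, 'origin': array([ 379.01634928, -556.92452009,  703.62585499]), 'rotation': array([ 0.78597231, -0.14853111, -0.31112854])}
{'fov_y': 60.94321050906876, 'cx': 322.15301832168984, 'cy': 238.51032909870284, 'origin': array([ 241.69155721, -498.87785846,  374.20298585]), 'rotation': array([-0.25540014,  0.18875446, -1.24555406])}
```

View pics/scene0.png

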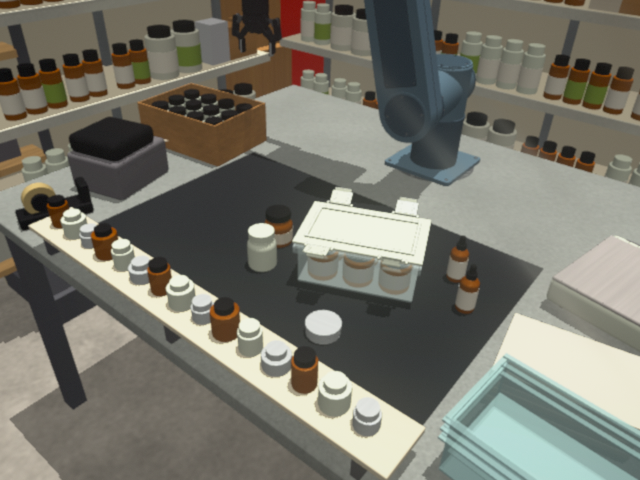

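View pics/side0.png

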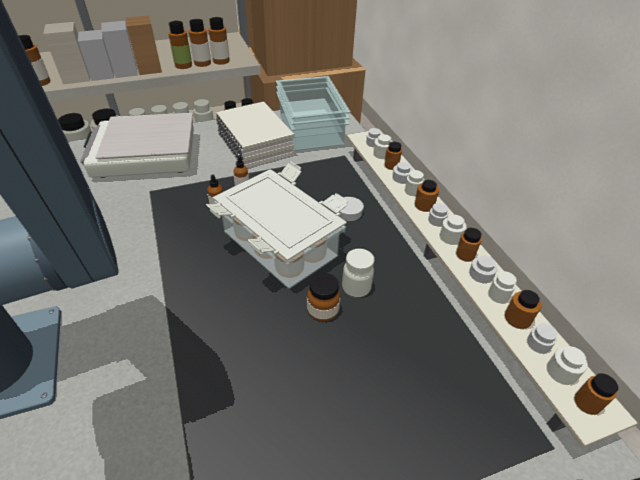

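```bash
cat > h.py <<'E'
import numpy as np
from scipy.spatial.transform import Rotation as R
def f(m): return 240/np.tan(np.radians(m['fov_y']/2))
def unproj(m,p,z):
    p=np.atleast_2d(p).astype(float)
    d=np.c_[(p[:,0]-m['cx'])/f(m),-(p[:,1]-m['cy'])/f(m),-np.ones(len(p))]
    d=R.from_rotvec(m['rotation']).apply(d)
    return m['origin']+d*((z-m['origin'][2])/d[:,2])[:,None]
def proj(m,P):
    c=R.from_rotvec(m['rotation']).inv().apply(np.atleast_2d(P)-m['origin'])
    return np.c_[m['cx']-f(m)*c[:,0]/c[:,2],m['cy']+f(m)*c[:,1]/c[:,2]]
E
python3 - <<'E'
import cv2
a=cv2.imread("pics/scene0.png")[180:310,285:485];cv2.imwrite("pics/sc.png",cv2.resize(a,None,fx=4,fy=4,interpolation=2))
a=cv2.imread("pics/side0.png")[150:290,195:375];cv2.imwrite("pics/sd.png",cv2.resize(a,None,fx=4,fy=4,interpolation=2))
E
```

```text
(no output)
```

View pics/sc.png

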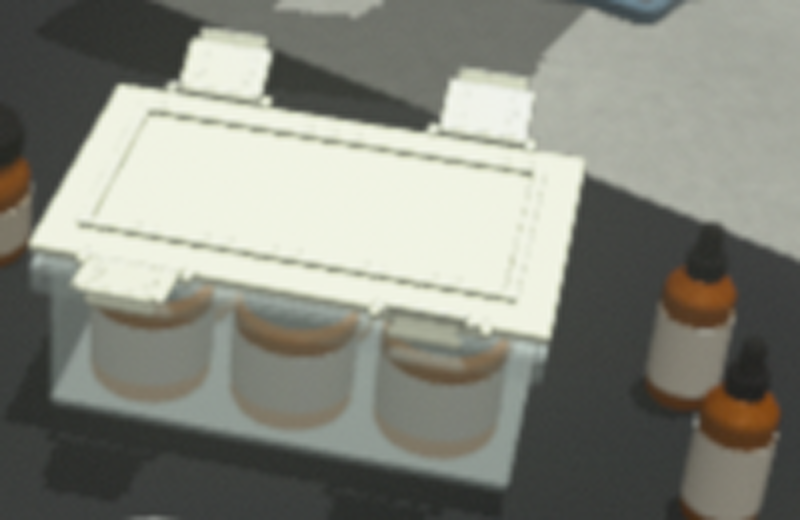

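View pics/sd.png

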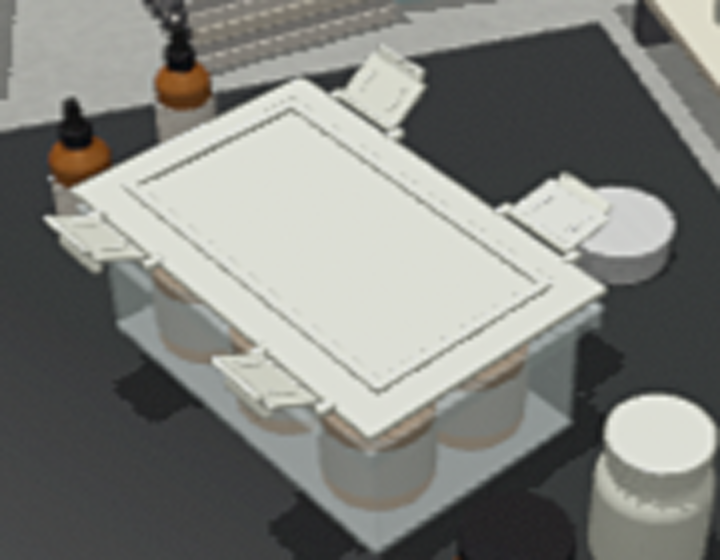

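```bash
cat > fit.py <<'E'
from h import *
from station import env
from scipy.optimize import least_squares
S,D=env.camera_model("scene"),env.camera_model("side")
sc=np.array([[550,338],[33,247],[120,87],[583,157]])/4+[285,180]
sd=np.array([[302,82],[603,290],[372,438],[75,190]])/4+[195,150]
L=np.array([[79,124],[79,-124],[-79,-124],[-79,124]])
def pts(p,L=L):
    c,s=np.cos(p[2]),np.sin(p[2]);return np.c_[L@np.array([[c,s],[-s,c]])+p[:2],np.full(len(L),p[3])]
r=lambda p:np.r_[(proj(S,pts(p))-sc).ravel(),(proj(D,pts(p))-sd).ravel()]
s=least_squares(r,[500,0,0.2,105]);print(s.x,np.round(s.fun,1))
for n,m,q in(("sc",S,sc),("sd",D,sd)):
    t=least_squares(lambda p:(proj(m,pts([*p,104]))-q).ravel(),[500,0,.2]);print(n,t.x,np.round(t.fun,1))
def tri(a,b):
    a=np.array(a)/4+[285,180];b=np.array(b)/4+[195,150]
    t=least_squares(lambda P:np.r_[proj(S,P)[0]-a,proj(D,P)[0]-b],[500,0,100]);return np.round(t.x),np.abs(t.fun).max().round(1)
print("dropA top",tri([712,230],[70,103]),"dropB top",tri([752,342],[178,35]))
print("tin top",unproj(D,np.array([627,218])/4+[195,150],27),"wjar top",unproj(D,np.array([660,430])/4+[195,150],88),"ajar",unproj(D,[[323,285]],81))
c,si=np.cos(s.x[2]),np.sin(s.x[2])
for n,a,b in(("nl",[488,74],[72,243]),("nr",[237,32],[235,385]),("fl",[420,338],[405,60]),("fr",[120,300],[590,200])):
    P,e=tri(a,b);d=P[:2]-s.x[:2];print(n,P,e,"local",np.round([c*d[0]+si*d[1],-si*d[0]+c*d[1]]))
E
python3 fit.py
```

```text
[5.56582928e+02 1.40042783e+02 4.11792291e-01 1.03943812e+02] [ 0.1  0.2 -1.1 -0.2 -0.4 -0.2  0.4  1.  -0.6 -0.9  0.7 -0.2 -0.4  0.2
 -1.1  0.3]
sc [5.55458883e+02 1.39894631e+02 4.17532818e-01] [ 0.6 -0.3 -0.7 -0.3 -0.4 -0.3  0.4  0.5]
sd [5.57205000e+02 1.39690254e+02 4.07002655e-01] [-0.  -0.9  1.   0.  -0.4  0.3 -0.6  0.1]
dropA top (array([449., 301., 104.]), np.float64(0.2)) dropB top (array([521., 356., 103.]), np.float64(0.6))
tin top [[753.88421592 192.78155565  27.        ]] wjar top [[672.24853959 -28.91105446  88.        ]] ajar [[582.56980227 -66.00090999  81.        ]]
nl [425. 155. 125.] 0.5 local [-115.   66.]
nr [478.  29. 125.] 0.8 local [-116.  -70.]
fl [637. 253. 123.] 1.5 local [119.  71.]
fr [693. 123. 110.] 1.3 local [118. -70.]
```

Request:
apply_moves(commands=[[[0,0,0],[0,0,-5.5],1],[[45,-33,0],[0,0,0],1],[[45,-33,0],[0,0,0],1],[[45,-33,0],[0,0,0],1],[[45,-33,0],[0,0,0],1],[[45,-33,0],[0,0,0],1],[[45,-33,0],[0,0,0],1],[[45,-33,0],[0,0,0],1],[[45,-33,0],[0,0,0],1],[[45,-33,0],[0,0,0],1],[[45,-33,0],[0,0,0],1],[[45,-33,0],[0,0,0],1],[[45,-33,0],[0,0,0],1],[[45,-33,0],[0,0,0],1],[[33,-24,0],[0,0,0],1],[[0,0,0],[0,0,0],1],[[0,0,0],[0,0,0],1]])

```text
time_s: 2.22
ee_pos: [555.2, 139.3, 255.7]
tcp_rot: [3.075, 0.643, -0.003]
contact_force: [0.1, -0.3, 0.8]
finger_gap: 0.2
grip_force: 0.0
```

```bash
cat > look.py <<'E'
import sys,cv2,pickle
from h import *
from station import env
o=env.observe();m=env.camera_model("wrist");im=env.camera("wrist")
x=R.from_rotvec(o['tcp_rot']).as_matrix()
print(o['time_s'],o['ee_pos'],np.degrees(np.arctan2(x[1,0],x[0,0])),x[:,2],o['contact_force'],o['finger_gap'])
pickle.dump(m,open(f"pics/{sys.argv[1]}.pkl","wb"));cv2.imwrite(f"pics/{sys.argv[1]}.png",im[:,:,::-1])
E
python3 look.py w1
```

```text
2.225 [555.20365274 139.3103744  255.6641418 ] 23.622055279495797 [-1.72712521e-03 -6.42917170e-04 -9.99998302e-01] [ 0.09208456 -0.30190457  0.83911046] 0.2001915608435633
```

View pics/w1.png

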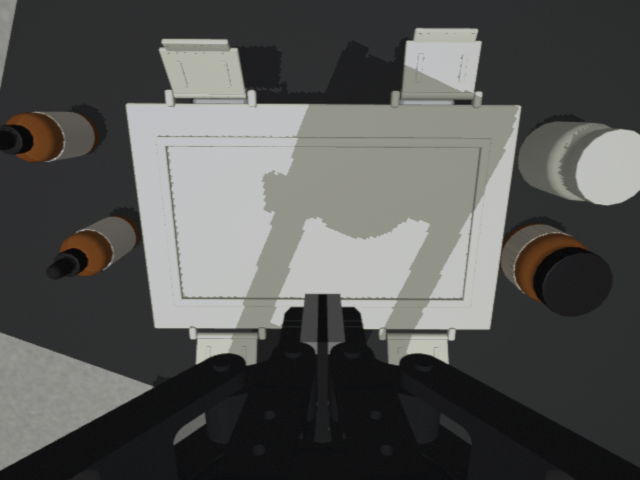

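```bash
cat >> fit.py <<'E'
import pickle
W=pickle.load(open("pics/w1.pkl","rb"))
q=np.array([[127,104],[520,106],[491,329],[154,328]])
t=least_squares(lambda p:(proj(W,pts([*p,104]))-q).ravel(),[556,140,.41]);print("wrist",t.x,np.round(t.fun,1))
t=least_squares(lambda p:(proj(W,pts(p))-q).ravel(),[556,140,.41,104]);print("wrist",t.x,np.round(t.fun,1))
E
python3 fit.py|tail -2
```

```text
wrist [5.55703306e+02 1.39796012e+02 4.07537663e-01] [-0.4  0.1  0.5 -0.2 -1.8  0.1  1.7 -0.2]
wrist [5.55760074e+02 1.39821611e+02 4.07536867e-01 1.04521065e+02] [-0.8 -0.   0.9 -0.4 -1.5  0.4  1.5  0. ]
```

Request:
apply_moves(commands=[[[0,0,40],[0,0,0],1],[[0,0,40],[0,0,0],1],[[0,0,26],[0,0,0],1],[[0,0,4],[0,0,0],1],[[0,0,0],[0,0,0],1]])

```text
time_s: 2.9
ee_pos: [556.2, 138.9, 147.2]
tcp_rot: [3.075, 0.641, 0.001]
contact_force: [-0.7, 0.2, -0.1]
finger_gap: 0.2
grip_force: 0.0
```

Request:
apply_moves(commands=[[[0,0,8],[0,0,0],1],[[0,0,3],[0,0,0],1],[[0,0,3],[0,0,0],1],[[0,0,2],[0,0,0],1],[[0,0,0],[0,0,0],1]])

```text
time_s: 3.52
ee_pos: [555.9, 139.7, 130.3]
tcp_rot: [3.075, 0.642, -0.0]
contact_force: [-0.7, -0.3, -0.7]
finger_gap: 0.0
grip_force: 0.0
```

Request:
apply_moves(commands=[[[0,0,1],[0,0,0],1],[[0,0,1],[0,0,0],1],[[0,0,0],[0,0,0],1]])

```text
time_s: 3.9
ee_pos: [555.9, 139.8, 128.8]
tcp_rot: [3.075, 0.642, 0.001]
contact_force: [-2.5, -0.1, 5.4]
finger_gap: -0.0
grip_force: 2.5
```

Request:
apply_moves(commands=[[[0,0,1],[0,0,0],1],[[0,0,0],[0,0,0],1]])

```text
time_s: 4.15
ee_pos: [555.9, 139.8, 127.7]
tcp_rot: [-3.075, -0.642, -0.001]
contact_force: [-1.1, 0.0, 4.1]
finger_gap: -0.0
grip_force: 2.6
```

Request:
apply_moves(commands=[[[0,0,1],[0,0,0],1],[[0,0,0],[0,0,0],1]])

```text
time_s: 4.4
ee_pos: [556.0, 139.7, 126.6]
tcp_rot: [3.075, 0.642, 0.001]
contact_force: [-2.1, 0.6, 4.3]
finger_gap: -0.1
grip_force: 2.5
```

Request:
apply_moves(commands=[[[0,0,1],[0,0,0],1],[[0,0,0],[0,0,0],1]])

```text
time_s: 4.65
ee_pos: [556.0, 139.7, 125.6]
tcp_rot: [-3.075, -0.642, -0.001]
contact_force: [-1.7, -0.5, 4.8]
finger_gap: 0.1
grip_force: 2.4
```

Request:
apply_moves(commands=[[[0,0,1],[0,0,0],1],[[0,0,0],[0,0,0],1]])

```text
time_s: 4.9
ee_pos: [556.0, 139.7, 124.5]
tcp_rot: [-3.075, -0.642, -0.001]
contact_force: [-1.6, 0.1, 3.9]
finger_gap: -0.2
grip_force: 2.4
```

Request:
apply_moves(commands=[[[0,0,0.7],[0,0,0],1],[[0,0,0],[0,0,0],1]])

```text
time_s: 5.15
ee_pos: [556.0, 139.7, 124.1]
tcp_rot: [3.075, 0.642, 0.001]
contact_force: [-2.3, 1.5, 7.1]
finger_gap: -0.1
grip_force: 3.4
```

Request:
apply_moves(commands=[[[0,0,0.4],[0,0,0],1],[[0,0,0],[0,0,0],1]])

```text
time_s: 5.4
ee_pos: [556.0, 139.7, 124.1]
tcp_rot: [3.075, 0.642, 0.001]
contact_force: [-2.4, 0.6, 9.4]
finger_gap: 0.1
grip_force: 4.7
```

Request:
apply_moves(commands=[[[0,0,0.4],[0,0,0],1],[[0,0,0],[0,0,0],1]])

```text
time_s: 5.65
ee_pos: [556.0, 139.8, 124.0]
tcp_rot: [3.075, 0.642, 0.001]
contact_force: [-3.5, 0.4, 11.7]
finger_gap: -0.0
grip_force: 5.9
```

Request:
apply_moves(commands=[[[0,0,-12],[0,0,0],1],[[0,0,-30],[0,0,0],1],[[-40,-25,0],[0,0,0],1],[[-40,-25,0],[0,0,0],1],[[-32,-20,0],[0,0,0],1],[[0,0,0],[0,0,0],1],[[0,0,16],[0,0,0],1],[[0,0,16],[0,0,0],1],[[0,0,12],[0,0,0],1],[[0,0,12],[0,0,0],1],[[0,0,10],[0,0,0],1],[[0,0,0],[0,0,0],1]])

```text
time_s: 7.15
ee_pos: [424.7, 158.9, 98.0]
tcp_rot: [-3.075, -0.642, 0.003]
contact_force: [0.4, -0.2, -0.1]
finger_gap: -0.1
grip_force: 0.0
```

```bash
python3 - <<'E'
from station import env
import cv2,numpy as np
from h import *
S=env.camera("scene");D=env.camera("side");o=env.observe()
d=o['ee_pos']-np.array([556,139.8,0]);t=.409;c,s=np.cos(t),np.sin(t);print(c*d[0]+s*d[1],-s*d[0]+c*d[1],o['ee_pos'][2],o['contact_force'])
a=cv2.resize(S[160:310,285:485],(400,300),interpolation=2);b=cv2.resize(D[150:290,195:375],(386,300),interpolation=2)
cv2.imwrite("pics/p1.png",np.hstack([a,b])[:,:,::-1])
E
```

```text
-112.24036682282359 69.59741422005804 98.84800724624513 [-0.14445391  0.83106182 -0.52786276]
```

View pics/p1.png

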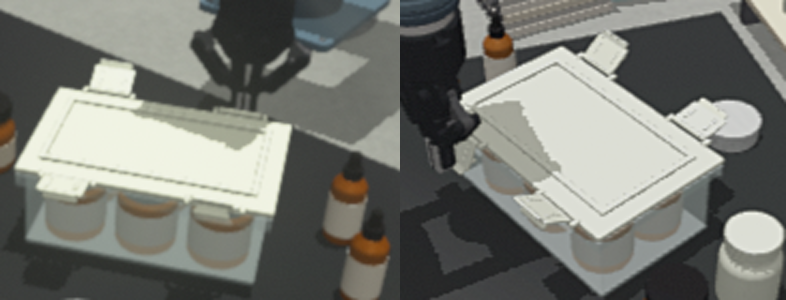

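The combined picture shows the near-left clip folded down, with the closed fingers just outside it (scene crop about (240,105)). The other three clips are still open and nothing else has moved. Next I press inwards.

Request:
apply_moves(commands=[[[4,0,0],[0,0,0],1],[[2,0,0],[0,0,0],1],[[0,0,0],[0,0,0],1]])

```text
time_s: 7.62
ee_pos: [431.1, 161.5, 99.0]
tcp_rot: [3.075, 0.642, 0.001]
contact_force: [0.2, -0.6, 0.1]
finger_gap: -0.3
grip_force: 0.0
```

Request:
apply_moves(commands=[[[1.5,0,0],[0,0,0],1],[[0,0,0],[0,0,0],1]])

```text
time_s: 7.88
ee_pos: [432.1, 162.1, 98.8]
tcp_rot: [-3.075, -0.642, 0.0]
contact_force: [0.3, -0.6, -0.9]
finger_gap: -0.5
grip_force: 0.1
```

Request:
apply_moves(commands=[[[1.5,0,0],[0,0,0],1],[[0,0,0],[0,0,0],1]])

```text
time_s: 8.12
ee_pos: [432.9, 162.4, 98.6]
tcp_rot: [3.075, 0.642, -0.002]
contact_force: [-3.1, -1.6, -0.1]
finger_gap: 0.0
grip_force: 1.3
```

Request:
apply_moves(commands=[[[1,0,0],[0,0,0],1],[[0,0,0],[0,0,0],1]])

```text
time_s: 8.38
ee_pos: [433.4, 162.7, 98.4]
tcp_rot: [3.075, 0.642, -0.004]
contact_force: [-4.7, -3.0, -0.5]
finger_gap: -0.0
grip_force: 2.4
```

Request:
apply_moves(commands=[[[1,0,0],[0,0,0],1],[[0,0,0],[0,0,0],1]])

```text
time_s: 8.62
ee_pos: [433.7, 162.9, 98.3]
tcp_rot: [3.075, 0.643, -0.006]
contact_force: [-6.2, -5.3, -0.4]
finger_gap: -0.1
grip_force: 3.4
```

Request:
apply_moves(commands=[[[1,0,0],[0,0,0],1],[[0,0,0],[0,0,0],1]])

```text
time_s: 8.88
ee_pos: [434.2, 163.1, 98.1]
tcp_rot: [3.075, 0.643, -0.008]
contact_force: [-6.0, -5.0, -0.1]
finger_gap: -0.3
grip_force: 3.9
```

Request:
apply_moves(commands=[[[1,0,0],[0,0,0],1],[[0,0,0],[0,0,0],1]])

```text
time_s: 9.12
ee_pos: [434.8, 163.4, 97.9]
tcp_rot: [3.074, 0.643, -0.009]
contact_force: [-6.5, -5.4, -1.7]
finger_gap: 0.1
grip_force: 4.0
```

Request:
apply_moves(commands=[[[1,0,0],[0,0,0],1],[[0,0,0],[0,0,0],1]])

```text
time_s: 9.38
ee_pos: [435.5, 163.7, 97.7]
tcp_rot: [3.074, 0.643, -0.009]
contact_force: [-6.1, -6.2, -2.9]
finger_gap: -0.0
grip_force: 3.7
```

Request:
apply_moves(commands=[[[1,0,0],[0,0,0],1],[[0,0,0],[0,0,0],1]])

```text
time_s: 9.62
ee_pos: [436.5, 164.2, 97.6]
tcp_rot: [3.075, 0.643, -0.009]
contact_force: [-6.2, -4.6, -2.9]
finger_gap: -0.4
grip_force: 3.4
```

Request:
apply_moves(commands=[[[1,0,0],[0,0,0],1],[[0,0,0],[0,0,0],1]])

```text
time_s: 9.88
ee_pos: [438.1, 165.1, 97.8]
tcp_rot: [-3.075, -0.642, 0.007]
contact_force: [-4.8, -2.3, -3.5]
finger_gap: -0.3
grip_force: 2.9
```

Request:
apply_moves(commands=[[[1,0,0],[0,0,0],1],[[0,0,0],[0,0,0],1]])

```text
time_s: 10.12
ee_pos: [438.1, 165.2, 97.8]
tcp_rot: [3.075, 0.643, -0.01]
contact_force: [-7.4, -4.2, -0.2]
finger_gap: -0.0
grip_force: 4.6
```

Request:
apply_moves(commands=[[[-10,0,0],[0,0,0],1],[[-7,0,0],[0,0,0],1],[[0,0,-35],[0,0,0],1],[[0,0,-35],[0,0,0],1],[[32,20,0],[0,0,0],1],[[32,20,0],[0,0,0],1],[[32,20,0],[0,0,0],1],[[32,20,0],[0,0,0],1],[[32,20,0],[0,0,0],1],[[32,20,0],[0,0,0],1],[[32,20,0],[0,0,0],1],[[0,0,0],[0,0,0],1],[[0,0,16],[0,0,0],1],[[0,0,16],[0,0,0],1],[[0,0,14],[0,0,0],1],[[0,0,12],[0,0,0],1],[[0,0,12],[0,0,0],1],[[0,0,0],[0,0,0],1]])

```text
time_s: 12.38
ee_pos: [685.7, 120.3, 97.3]
tcp_rot: [-3.075, -0.642, 0.004]
contact_force: [-0.3, -0.9, 0.1]
finger_gap: 0.2
grip_force: 0.0
```

```bash
cat > st.py <<'E'
from station import env
import cv2,numpy as np,sys
S=env.camera("scene");D=env.camera("side");o=env.observe()
d=o['ee_pos']-np.array([556,139.8,0]);t=.409;c,s=np.cos(t),np.sin(t);print(c*d[0]+s*d[1],-s*d[0]+c*d[1],o['ee_pos'][2],o['contact_force'])
a=cv2.resize(S[160:310,285:485],(400,300),interpolation=2);b=cv2.resize(D[150:290,195:375],(386,300),interpolation=2)
cv2.imwrite(f"pics/{sys.argv[1]}.png",np.hstack([a,b])[:,:,::-1])
E
python3 st.py p2
```

```text
112.0612463213545 -69.76496522691791 98.78312534335761 [-0.04579521 -0.96115652  0.77645331]
```

View pics/p2.png

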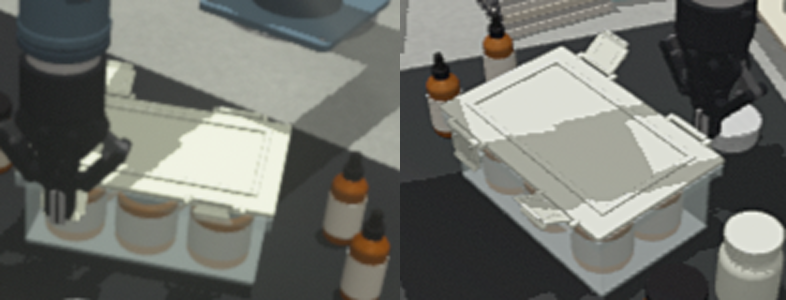

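Near-left clip is shut (side crop (465,145)). The fingers stand outside the folded far-right clip (side crop (705,120)). Next I press inwards along -x.

Request:
apply_moves(commands=[[[-5,0,0],[0,0,0],1],[[-3,0,0],[0,0,0],1],[[-1,0,0],[0,0,0],1],[[-1,0,0],[0,0,0],1],[[-1,0,0],[0,0,0],1],[[0,0,0],[0,0,0],1]])

```text
time_s: 13.22
ee_pos: [678.8, 116.7, 99.8]
tcp_rot: [-3.075, -0.642, -0.01]
contact_force: [7.1, 4.1, -2.0]
finger_gap: -0.1
grip_force: 3.9
```

Request:
apply_moves(commands=[[[-1,0,0],[0,0,0],1],[[-1,0,0],[0,0,0],1],[[0,0,0],[0,0,0],1]])

```text
time_s: 13.6
ee_pos: [677.8, 116.3, 100.0]
tcp_rot: [-3.075, -0.642, -0.013]
contact_force: [9.9, 5.6, -3.6]
finger_gap: 0.3
grip_force: 5.0
```

Request:
apply_moves(commands=[[[-1,0,0],[0,0,0],1],[[0,0,0],[0,0,0],1]])

```text
time_s: 13.85
ee_pos: [677.4, 116.0, 100.0]
tcp_rot: [-3.075, -0.642, -0.015]
contact_force: [11.1, 5.8, -5.3]
finger_gap: -0.1
grip_force: 5.9
```

Request:
apply_moves(commands=[[[-1,0,0],[0,0,0],1],[[0,0,0],[0,0,0],1]])

```text
time_s: 14.1
ee_pos: [676.2, 115.3, 99.9]
tcp_rot: [3.075, 0.642, 0.013]
contact_force: [9.7, 3.4, -4.4]
finger_gap: -0.0
grip_force: 5.1
```

Request:
apply_moves(commands=[[[-1,0,0],[0,0,0],1],[[0,0,0],[0,0,0],1]])

```text
time_s: 14.35
ee_pos: [674.6, 114.5, 99.7]
tcp_rot: [3.075, 0.642, 0.011]
contact_force: [9.8, 2.3, -3.2]
finger_gap: -0.1
grip_force: 4.8
```

Request:
apply_moves(commands=[[[-1,0,0],[0,0,0],1],[[0,0,0],[0,0,0],1]])

```text
time_s: 14.6
ee_pos: [674.5, 114.5, 99.8]
tcp_rot: [3.075, 0.642, 0.014]
contact_force: [11.1, 4.4, -5.7]
finger_gap: 0.2
grip_force: 6.4
```

Request:
apply_moves(commands=[[[10,0,0],[0,0,0],1],[[7,0,0],[0,0,0],1],[[0,0,-35],[0,0,0],1],[[0,0,-35],[0,0,0],1],[[0,-35,0],[0,0,0],1],[[0,-35,0],[0,0,0],1],[[0,-35,0],[0,0,0],1],[[0,-35,0],[0,0,0],1],[[0,0,0],[0,0,0],1],[[0,0,16],[0,0,0],1],[[0,0,16],[0,0,0],1],[[0,0,14],[0,0,0],1],[[0,0,12],[0,0,0],1],[[0,0,12],[0,0,0],1],[[0,0,0],[0,0,0],1]])

```text
time_s: 16.48
ee_pos: [629.7, 248.4, 97.2]
tcp_rot: [3.075, 0.642, -0.004]
contact_force: [-0.1, -0.4, -0.0]
finger_gap: 0.1
grip_force: 0.0
```

```bash
python3 st.py p3
```

```text
111.65684272341899 70.26477351805887 98.789902293002 [ 0.27074429 -0.34526087  0.18110412]
```

View pics/p3.png

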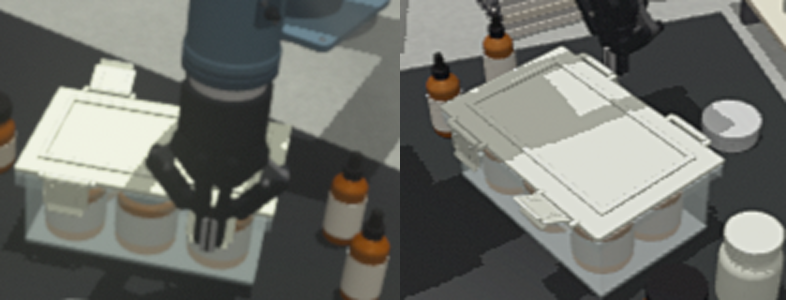

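The far-right clip is shut (scene crop (65,195)). The fingers stand outside the far-left clip (scene crop (210,235)).

Request:
apply_moves(commands=[[[-5,0,0],[0,0,0],1],[[-3,0,0],[0,0,0],1],[[-1,0,0],[0,0,0],1],[[-1,0,0],[0,0,0],1],[[-1,0,0],[0,0,0],1],[[-1,0,0],[0,0,0],1],[[-1,0,0],[0,0,0],1],[[0,0,0],[0,0,0],1]])

```text
time_s: 17.58
ee_pos: [622.3, 244.8, 100.4]
tcp_rot: [-3.074, -0.642, -0.015]
contact_force: [10.4, 5.5, -3.6]
finger_gap: -0.2
grip_force: 5.2
```

Request:
apply_moves(commands=[[[-1,0,0],[0,0,0],1],[[-1,0,0],[0,0,0],1],[[0,0,0],[0,0,0],1]])

```text
time_s: 17.95
ee_pos: [619.4, 243.5, 100.1]
tcp_rot: [-3.075, -0.642, -0.011]
contact_force: [7.4, 2.2, -2.2]
finger_gap: -0.3
grip_force: 3.9
```

Request:
apply_moves(commands=[[[-1,0,0],[0,0,0],1],[[0,0,0],[0,0,0],1]])

```text
time_s: 18.2
ee_pos: [619.2, 243.5, 100.1]
tcp_rot: [-3.074, -0.642, -0.014]
contact_force: [9.4, 4.7, -4.4]
finger_gap: -0.0
grip_force: 5.7
```

Request:
apply_moves(commands=[[[-1,0,0],[0,0,0],1],[[0,0,0],[0,0,0],1]])

```text
time_s: 18.45
ee_pos: [619.0, 243.5, 100.2]
tcp_rot: [-3.074, -0.641, -0.017]
contact_force: [12.7, 6.7, -5.0]
finger_gap: 0.3
grip_force: 6.9
```

Request:
apply_moves(commands=[[[10,0,0],[0,0,0],1],[[7,0,0],[0,0,0],1],[[0,0,-35],[0,0,0],1],[[0,0,-35],[0,0,0],1],[[-32,20,0],[0,0,0],1],[[-32,20,0],[0,0,0],1],[[-32,20,0],[0,0,0],1],[[-32,20,0],[0,0,0],1],[[-32,20,0],[0,0,0],1],[[-32,20,0],[0,0,0],1],[[-32,20,0],[0,0,0],1],[[0,0,0],[0,0,0],1],[[0,0,16],[0,0,0],1],[[0,0,16],[0,0,0],1],[[0,0,14],[0,0,0],1],[[0,0,12],[0,0,0],1],[[0,0,12],[0,0,0],1],[[0,0,0],[0,0,0],1]])

```text
time_s: 20.7
ee_pos: [480.5, 30.9, 97.7]
tcp_rot: [-3.074, -0.642, 0.003]
contact_force: [0.3, 1.0, 0.1]
finger_gap: 0.2
grip_force: 0.0
```

Request:
apply_moves(commands=[[[5,0,0],[0,0,0],1],[[3,0,0],[0,0,0],1],[[1,0,0],[0,0,0],1],[[1,0,0],[0,0,0],1],[[1,0,0],[0,0,0],1],[[1,0,0],[0,0,0],1],[[1,0,0],[0,0,0],1],[[0,0,0],[0,0,0],1]])

```text
time_s: 21.7
ee_pos: [490.7, 34.8, 98.1]
tcp_rot: [3.074, 0.643, -0.009]
contact_force: [-6.7, -7.0, -1.6]
finger_gap: -0.1
grip_force: 4.3
```

Request:
apply_moves(commands=[[[1,0,0],[0,0,0],1],[[1,0,0],[0,0,0],1],[[0,0,0],[0,0,0],1]])

```text
time_s: 22.08
ee_pos: [493.2, 36.3, 98.1]
tcp_rot: [-3.075, -0.643, 0.007]
contact_force: [-4.8, -4.2, -1.6]
finger_gap: 0.2
grip_force: 3.0
```

Request:
apply_moves(commands=[[[1,0,0],[0,0,0],1],[[0,0,0],[0,0,0],1]])

```text
time_s: 22.32
ee_pos: [493.3, 36.3, 98.1]
tcp_rot: [3.075, 0.643, -0.01]
contact_force: [-8.2, -6.9, -1.1]
finger_gap: 0.1
grip_force: 4.9
```

Request:
apply_moves(commands=[[[1,0,0],[0,0,0],1],[[0,0,0],[0,0,0],1]])

```text
time_s: 22.58
ee_pos: [493.3, 36.3, 98.0]
tcp_rot: [3.075, 0.643, -0.013]
contact_force: [-11.6, -7.5, 3.1]
finger_gap: -0.2
grip_force: 6.7
```

Snapped. I retract, rise and check all four clips.

Request:
apply_moves(commands=[[[-10,0,0],[0,0,0],1],[[-10,0,0],[0,0,0],1],[[0,0,-40],[0,0,0],1],[[0,0,-50],[0,0,0],1],[[-40,30,-50],[0,0,0],1],[[-40,30,0],[0,0,0],1],[[0,0,0],[0,0,0],1],[[0,0,0],[0,0,0],1]])

```text
time_s: 23.58
ee_pos: [432.1, -52.2, 233.1]
tcp_rot: [-3.075, -0.64, -0.002]
contact_force: [0.8, 0.6, -0.3]
finger_gap: 0.1
grip_force: 0.0
```

```bash
python3 st.py p4
```

```text
-189.63945550755813 -126.44430519946332 232.74253688711465 [-0.19037165 -0.24455032  0.54997137]
```

View pics/p4.png

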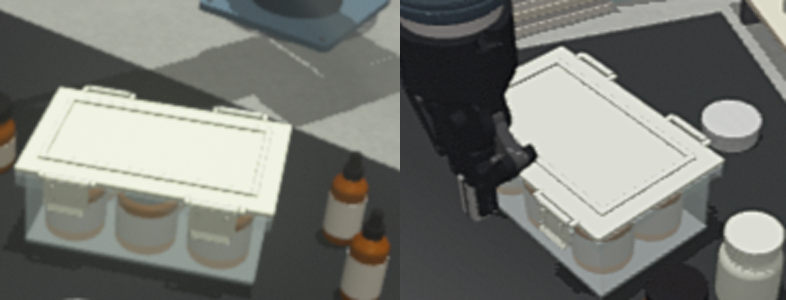

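All four clips hang shut: the far pair at scene crop (65,195) and (210,220), near-right at side crop (555,230), and near-left was already seen shut. The container and its neighbours have not moved, and the robot is clear.

```bash
python3 -c "
from station import env
print(env.hand_in())"
```

```text
the job is handed in; nothing more can be done
None
```

I pressed the lid home and snapped all four clips shut in the order near-left, far-right, far-left, near-right, with forces read between moves at no more than about 16 N, then handed the job in at about 24 s; the hand-in returned no verdict.

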